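# Snap the stop clip onto the floating guide rail

## Robot

A 6-joint arm with a two-finger parallel gripper is mounted at the origin on the work surface. World frame = base frame: x ahead of the robot, y to its left, z up, the work surface at z = 0. Lengths are in m, angles in rad, forces in N, time in s.
With the tool pointing down it reaches from about 0.35 to 0.975 m from the base axis. Payload 4.9 kg.
Tool frame: the origin (TCP) lies at the very end of the fingers, on their centre line; the grasp point (between the pads) lies 19 mm behind it; y points along the fingers, z is the direction in which the jaws open and shut, and the axes are right-handed (so a half turn about y gives the same grasp; the last joint's range is limited). The gripper opens to 85 mm and grips with 20 to 120 N. Pads are 22 mm wide; open, the fingers measure 114 mm over their backs; the gripper's body (76 mm by 85 mm) begins 54 mm behind the grasp point. The pads swing forward as they close: fully open they stand 13 mm farther back than shut.
Start: joints at [-1.228, 0.053, 1.613, -0, 1.476, -0.119], TCP at [0.278, -0.56, 0.2] pointing down, gripper open.
Joint ranges: [-3.01, 3.01], [-1.01, 2.22], [0.06, 2.58], [-1.02, 4.17], [0.09, 2.62], [-3.14, 3.14]. Speed limits (rad/s): [2.57, 2.57, 3.14, 3.14, 3.14, 3.14].

## Interface

Orientations are given as a rotation vector (axis times angle).
In Python, from station import monitor, viewer, ticket gives the robot as it stands.
- The arm moves only by the tool servo_tool, never from a script. Its argument "commands" is one flat list of numbers, 7 for each row, row after row: the turn, a rotation vector about the tool's x, y, z in rad, then the shift along the tool's x, y, z in cm, then the opening, from 0 (shut) to 1 (fully open). In form: [rx, ry, rz, dx, dy, dz, claw, rx, ry, rz, dx, dy, dz, claw, ...]. A call has 1 to 20 rows; each row shifts and turns the pose as measured when the row begins, along the tool's axes as they then stand; what a row does not reach is not made up. A row lasts 1/10 s, in which the tool goes at most 50 mm and 8.59 degrees, less where a joint would pass 70% of its speed; a pose out of reach is approached as far as the arm can. A call is refused whole if a number of a shift passes 5 or a number of a turn 0.15, either way. A call with a gripper value outside its range is refused whole. The fingers move at their own pace and stop on an object; "grip_force" is the grip in N (left out, the last holds). Time passes only in rows, so rows that do not move let the fingers close. It gives the time, the measured TCP pose, the force and the opening at its end, in the units of the state.
- monitor.get_obs(): the state, without advancing time (a new reading comes with each control period).
- viewer.get_image(name): name is "scene" or "side" or "wrist"; returns a dict with "frame" (480x640x3 uint8, red, green, blue), "depth" (480x640 float32, m along the optical axis (not along the pixel's ray), 0 where there is no reading), "camera_matrix" (3x3 intrinsics, pixels), "cam_to_world" (4x4, takes a point from camera to world coordinates). Camera axes: x right, y down, z forward; pixel columns grow to the right and rows downward; lengths in m; the calibration is good to about 2 mm. The wrist camera is an equidistant fisheye: a pixel r from the principal point sees the ray r / f radians off the axis. A picture is of the moment at which its call begins.
- ticket.finish_job(): hands the job in, once; it reports no verdict.
The state is a dict: "t": time; "q": joint angles; "dq": joint speeds; "effort": joint torques, N m; "tool_pos": TCP position; "tool_rot": TCP orientation; "contact_force": force on the tool from outside, world axes, zero at the start; "wrist_torque": the same for the moment, N m; "opening": finger opening in m.
Only numpy, scipy, OpenCV 4.12 (cv2) and the standard library are available. Lean on these libraries where they do the work, as an engineer would, in place of code of your own. Each camera call takes 0.05 s, during which the arm holds its last target.

## Task

Pick up the dark plastic spring clip and press it down over the middle of the round guide rail until its arms snap past the widest part of the rail and it sits fully home; the rail gives on springs, so press gently, stop pressing as soon as you feel the snap, and do not drive the rail down to the bottom of its travel. Then slide the clip along the rail until you feel it press lightly but clearly against the fork stop (a few newtons, never more than about 12), and leave it seated there against the fork. Leave the other things on the bench where they are.

Things in the scene. Friction and masses are not known exactly. Their poses are not given: they have to be found in the camera images.
- clip: Dark plastic spring clip, about 74 g, upright. Origin: centre of underside; z up; the rail runs along its y when fitted (a half turn is the same). Grip tab 18 (x) by 24 mm (y), z = 33 to 62 mm; block 50 (x) by 36 mm (y), z = 20.3 to 33 mm, its underside lands on the rail; two sprung arms (30 mm in y) at x = +-15.5 mm with round inward lips, radius 3 mm, at z = 3 mm, 17.6 mm apart.
- clip_seat (a point): Point of the clip 9.3 mm above its underside on its centre line, where the rail's axis lies when fully home (within 3 mm). The lips must spread over the 22 mm rail: this takes about 8 to 17 N, more with more friction, and the force falls suddenly by 4 N or more when it snaps. The fitted clip grips the rail: sliding it takes about 3 to 8 N.
- rail_mid (a point): Middle of the rail's axis: round steel bar, 22 mm diameter, 260 mm long, along this point's y, z up. At rest its axis is 85 mm above the bench. It yields straight down on springs, so while the clip is pressed on it sinks 9 to 22 mm before the clip snaps, and rises again by itself.
- rail (a joint): How far the sprung rail has been pressed down, m: 0 at rest (light preload of about 1.6 N), about 0.7 N more per mm, end of travel at 0.027.
- stand: Fixed aluminium base plate of the rail, 90 mm (x) by 300 mm (y), 12 mm thick, with a pair of end posts 102 mm high at y = +-134 mm. Origin: centre of its underside, straight below the rail's middle; y along the rail.
- stop: The fork stop. Origin: centre of the underside of its foot, on the base plate 12 mm above the bench, straight below the rail's axis, 80 to 98 mm from the rail's middle at either end; y along the rail. Above it two grey prongs, 12 mm square, at x = +-21 mm astride the rail, up to 106 mm above the bench. A clip meets them 24 mm (centre to centre) short of it; they give 1 mm per 5 N along the rail.
- block: Low fixed black rubber block, 70 x 34 x 16 mm, on the base plate under the rail at the end away from the fork. Not used.
- tub: Bystander: closed white tub, 84 mm across, 100 mm high; origin under its centre.
- tape: Bystander: cardboard-brown roll of tape lying flat, 96 mm across, 48 mm high; origin under its centre.
- squeegee: Bystander: wooden squeegee, 220 mm long in y, lying on the bench; origin under its handle.
- brush: Bystander: brush lying on the bench along its x; origin under its middle.
Things that resemble listed ones, but are neither listed nor needed, are in the scene too. What is shaped like the clip but orange is not meant.

How it is judged:
By the outcome, as a careful person would: the job done as asked, in the order asked, and still so for the second after the job is handed in, with the robot touching nothing.
It also fails if it takes over 69 s, if anything falls off the work surface, if the arm or the gripper's body presses on something with over 40 N, if the wrist force passes 120 N, or if a joint passes its speed limit or range.

## Working session

There is one attempt and no reset: what is moved stays moved. The work goes in short steps, Python scripts to look and compute and a tool call to move; the robot and the scene stay as the last step left them, time stands still between calls to the robot, and variables do not carry over. Pictures are saved under pics/ and viewed, and the job is handed in when it is done.

Besides the shell and the picture viewer there is one more tool, called after "Emit:" by a JSON object that holds its "api" and its "payload". servo_tool: Moves the arm, as the interface text tells. Its arguments: {"type":"object","properties":{"commands":{"type":"array","items":{"type":"number"}},"grip_force":{"type":"number"}},"required":["commands"]}

```bash
mkdir -p pics; ls; python3 - <<'E'
from station import monitor, viewer
import cv2,numpy as np
o=monitor.get_obs();print({k:np.round(v,3).tolist() for k,v in o.items()})
for n in ["scene","side"]:
    d=viewer.get_image(n);cv2.imwrite(f"pics/{n}0.png",d["frame"][:,:,::-1]);np.savez(f"{n}0.npz",**d)
    print(n,np.round(d["camera_matrix"],1).tolist(),np.round(d["cam_to_world"],3).tolist())
E
```

```text
pics
{'t': 0.0, 'q': [-1.228, 0.053, 1.614, -0.0, 1.476, -0.119], 'dq': [0.001, 0.001, -0.001, -0.0, -0.001, -0.0], 'effort': [-0.0, -39.369, -37.017, -0.0, 0.007, 0.0], 'tool_pos': [0.278, -0.559, 0.199], 'tool_rot': [-0.462, 1.967, -1.963], 'contact_force': [0.281, -0.008, -0.399], 'wrist_torque': [-0.017, -0.011, -0.04], 'opening': 0.086}
scene [[524.5, 0.0, 322.1], [0.0, 524.5, 239.7], [0.0, 0.0, 1.0]] [[-0.836, 0.405, -0.371, 1.007], [0.549, 0.627, -0.553, 0.74], [0.009, -0.666, -0.746, 1.092], [0.0, 0.0, 0.0, 1.0]]
side [[569.4, 0.0, 323.4], [0.0, 569.4, 241.5], [0.0, 0.0, 1.0]] [[-0.753, -0.37, 0.544, -0.165], [-0.658, 0.419, -0.625, 0.77], [0.003, -0.829, -0.559, 0.797], [0.0, 0.0, 0.0, 1.0]]
```

View pics/scene0.png

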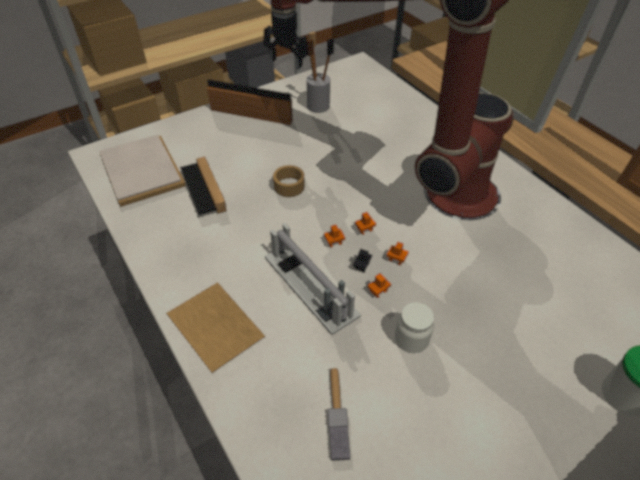

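View pics/side0.png

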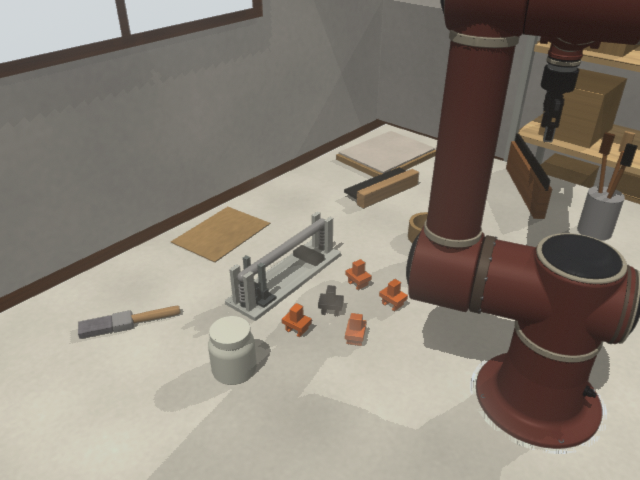

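```bash
cat > h.py <<'E'
import numpy as np,cv2
def load(n): return dict(np.load(n))
def ray(d,u,v):
    K=d["camera_matrix"];T=d["cam_to_world"]
    r=T[:3,:3]@np.array([(u-K[0,2])/K[0,0],(v-K[1,2])/K[1,1],1]);return T[:3,3],r
def onz(d,u,v,z):
    o,r=ray(d,u,v);return o+r*(z-o[2])/r[2]
def pt(d,u,v):
    o,r=ray(d,u,v);return o+r*d["depth"][int(round(v)),int(round(u))]
def proj(d,p):
    T=np.linalg.inv(d["cam_to_world"]);c=T[:3,:3]@np.asarray(p)+T[:3,3];k=d["camera_matrix"]@c;return k[:2]/k[2]
def cloud(d):
    v,u=np.mgrid[0:480,0:640];K=d["camera_matrix"];T=d["cam_to_world"];z=d["depth"]
    c=np.stack([(u-K[0,2])/K[0,0]*z,(v-K[1,2])/K[1,1]*z,z],-1);return c@T[:3,:3].T+T[:3,3]
E
python3 - <<'E'
from h import *
for n,(a,b,c,e) in {"scene":(245,215,425,350),"side":(210,200,410,350)}.items():
    d=load(n+"0.npz");im=d["frame"][b:e,a:c,::-1];cv2.imwrite(f"pics/{n}crop0.png",cv2.resize(im,None,fx=4,fy=4,interpolation=cv2.INTER_CUBIC))
    P=cloud(d);print(n,[np.round(pt(d,*q),3).tolist() for q in ([(362,260),(286,238),(345,296)] if n=="scene" else [(331,299),(325,232),(250,268)])])
E
```

```text
scene [[0.433, 0.073, 0.037], [0.586, -0.052, 0.098], [0.56, 0.174, 0.091]]
side [[0.416, 0.077, 0.046], [0.563, -0.072, 0.073], [0.567, 0.159, 0.096]]
```

View pics/scenecrop0.png

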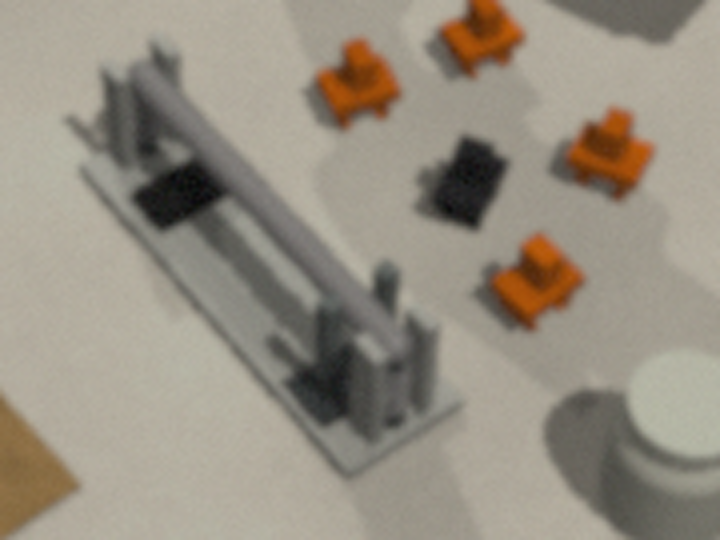

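View pics/sidecrop0.png

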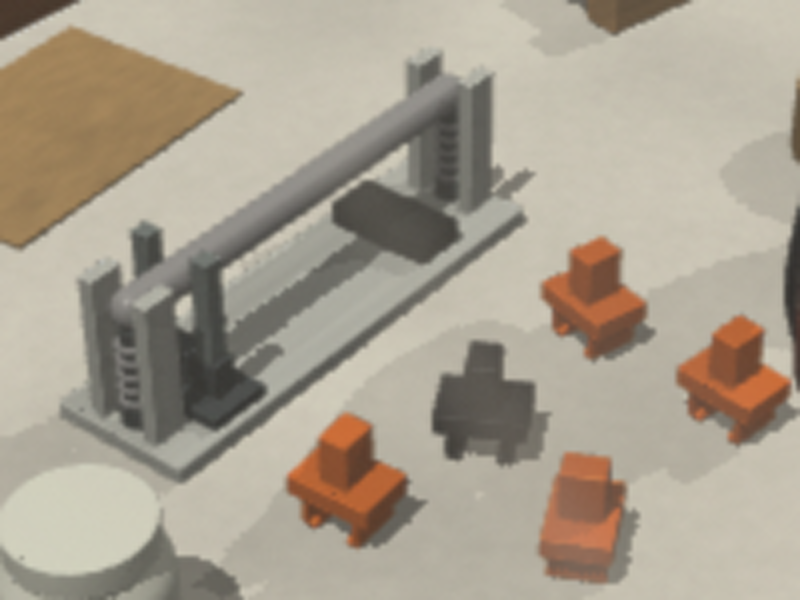

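```bash
python3 - <<'E'
from h import *
for n in ["scene","side"]:
    d=load(n+"0.npz");P=cloud(d);f=d["frame"].astype(int)
    dark=f.max(2)<90
    sel=dark&(abs(P[...,0]-.425)<.05)&(abs(P[...,1]-.075)<.05)&(P[...,2]>.012)&(P[...,2]<.08)
    Q=P[sel];print(n,len(Q),np.round(np.percentile(Q[:,2],[2,10,50,90,98]),3))
    for lo,hi in [(.026,.040),(.055,.07)]:
        q=Q[(Q[:,2]>lo)&(Q[:,2]<hi)]
        if len(q)>4:
            r=cv2.minAreaRect((q[:,:2]*1000).astype(np.float32));print(lo,len(q),np.round(q.mean(0),4),np.round(r[0],1),np.round(r[1],1),round(r[2],1))
    # rail
    sel=(abs(P[...,0]-.57)<.12)&(abs(P[...,1]-.06)<.2)&(P[...,2]>.086)&(P[...,2]<.1)
    Q=P[sel]
    r=cv2.minAreaRect((Q[:,:2]*1000).astype(np.float32));print("rail",len(Q),np.round(r[0],1),np.round(r[1],1),round(r[2],1))
    sel=(abs(P[...,0]-.57)<.12)&(abs(P[...,1]-.06)<.2)&(P[...,2]>.006)&(P[...,2]<.018)
    Q=P[sel]
    if len(Q):
        r=cv2.minAreaRect((Q[:,:2]*1000).astype(np.float32));print("plate",len(Q),np.round(r[0],1),np.round(r[1],1),round(r[2],1))
    bench=P[(abs(P[...,0]-.35)<.03)&(abs(P[...,1]-.1)<.1)][:,2]; print("bench",np.median(bench))
E
```

```text
scene 240 [0.019 0.028 0.035 0.061 0.064]
0.026 134 [0.4355 0.0757 0.0328] [429.6  69.6] [48.5 35.8] 33.2
0.055 47 [0.4285 0.0705 0.0607] [427.7  69.2] [15.2 21.7] 26.6
rail 953 [578.6  48.6] [ 54.1 294. ] 3.8
plate 1786 [568.6  64.1] [230.6 383.1] 0.0
bench 0.001027522967360639
side 155 [0.015 0.024 0.033 0.058 0.063]
0.026 109 [0.4299 0.0769 0.0325] [425.1  70.2] [46.8 35.2] 31.7
0.055 19 [0.4205 0.0668 0.0608] [421.1  67.3] [ 6.2 21.4] 41.9
rail 1038 [576.   47.7] [ 54.8 294.2] 3.2
plate 2244 [535.7  47.2] [175.6 303.7] 2.0
bench 0.00034145866931967195
```

```bash
python3 - <<'E'
from h import *
from scipy.spatial.transform import Rotation as R
from station import monitor
o=monitor.get_obs();print(np.round(R.from_rotvec(o["tool_rot"]).as_matrix(),3))
s=load("scene0.npz")
print("prongs",onz(s,327.5,291.5,.106),onz(s,342,282.5,.106))
for n in ["scene","side"]:
    d=load(n+"0.npz");P=cloud(d)
    c=np.array([.577,.048]);a=np.radians(93.5);y=np.array([np.cos(a),np.sin(a)]);x=np.array([y[1],-y[0]])
    X=(P[...,:2]-c)@x;Y=(P[...,:2]-c)@y
    sel=(abs(X)<.035)&(abs(Y)<.125)&(P[...,2]>.1)&(P[...,2]<.115)
    print(n,sel.sum(),np.round(np.c_[X[sel],Y[sel],P[...,2][sel]][::4],3).tolist())
    f=d["frame"].astype(int);og=(f[...,0]>130)&(f[...,2]<70)&(P[...,2]>.05)&(P[...,2]<.08)
    k,l,st,cc=cv2.connectedComponentsWithStats(og.astype(np.uint8))
    for i in range(1,k):
        if st[i,4]>8: print("orange",cc[i].round(),P[l==i].mean(0).round(3))
    # rail centre line
    sel=(abs(X)<.02)&(abs(Y)<.07)&(P[...,2]>.09)&(P[...,2]<.102)
    print("rail axis fit", np.polyfit(Y[sel],X[sel],1), np.median(X[sel]),np.median(P[...,2][sel]),P[...,2][sel].max())
E
```

```text
[[-0.895 -0.001  0.446]
 [-0.446  0.002 -0.895]
 [-0.    -1.    -0.002]]
prongs [0.59368594 0.14997285 0.106     ] [0.55060664 0.14681159 0.106     ]
scene 78 [[-0.02, -0.125, 0.103], [0.017, -0.125, 0.105], [0.006, -0.1, 0.1], [-0.026, 0.093, 0.107], [-0.027, 0.096, 0.106], [-0.023, 0.097, 0.106], [-0.019, 0.095, 0.104], [-0.024, 0.103, 0.109], [-0.02, 0.101, 0.105], [-0.015, 0.099, 0.103], [-0.018, 0.103, 0.101], [0.016, 0.094, 0.107], [0.018, 0.096, 0.107], [0.022, 0.094, 0.104], [0.016, 0.102, 0.107], [0.027, 0.1, 0.11], [0.018, 0.104, 0.107], [0.023, 0.102, 0.105], [0.024, 0.104, 0.105], [0.018, 0.123, 0.1]]
orange [367. 216.] [ 0.342 -0.032  0.061]
orange [335. 229.] [ 0.442 -0.039  0.061]
orange [399. 246.] [0.338 0.102 0.062]
orange [380. 278.] [0.442 0.16  0.062]
rail axis fit [0.01161337 0.00138459] 0.002001420118619591 0.09447039418136938 0.10118340708317475
side 84 [[0.021, -0.124, 0.102], [-0.019, -0.122, 0.104], [0.027, 0.091, 0.104], [0.021, 0.094, 0.106], [0.024, 0.097, 0.104], [0.018, 0.091, 0.104], [0.019, 0.1, 0.105], [0.024, 0.103, 0.102], [0.017, 0.098, 0.103], [0.02, 0.101, 0.101], [0.015, 0.101, 0.1], [-0.018, 0.091, 0.104], [-0.018, 0.099, 0.106], [-0.024, 0.093, 0.105], [-0.017, 0.101, 0.104], [-0.025, 0.097, 0.105], [-0.016, 0.103, 0.102], [-0.024, 0.1, 0.104], [-0.019, 0.103, 0.101], [-0.028, 0.101, 0.104], [-0.027, 0.101, 0.101]]
orange [357. 264.] [ 0.44  -0.038  0.06 ]
orange [393. 284.] [ 0.339 -0.032  0.06 ]
orange [295. 309.] [0.438 0.162 0.06 ]
rail axis fit [ 0.00023527 -0.00412146] -0.004662297420542706 0.09432142035255664 0.098966685348165
```

Emit:
{"api": "servo_tool", "payload": {"commands": [0, -0.14, 0, 0, 0, 0, 1, 0, -0.14, 0, 0, 0, 0, 1, 0, -0.14, 0, 0, 0, 0, 1, 0, -0.14, 0, 0, 0, 0, 1, 0, -0.14, 0, 0, 0, 0, 1, 0, -0.14, 0, 0, 0, 0, 1, 0, -0.14, 0, 0, 0, 0, 1, 0, -0.14, 0, 0, 0, 0, 1, 0, -0.14, 0, 0, 0, 0, 1, 0, -0.14, 0, 0, 0, 0, 1, 0, -0.14, 0, 0, 0, 0, 1, 0, -0.14, 0, 0, 0, 0, 1], "grip_force": 70}}

```text
t: 1.3
tool_pos: [0.2765, -0.5541, 0.1894]
tool_rot: [-1.434, 0.735, -0.714]
contact_force: [0.1, -0.2, -0.8]
opening: 0.0852
```

```bash
cat >> h.py <<'E'
def st(target=None,yaw=None):
    from station import monitor
    from scipy.spatial.transform import Rotation as R
    o=monitor.get_obs();M=R.from_rotvec(o["tool_rot"]).as_matrix();p=np.array(o["tool_pos"])
    print("t",round(o["t"],2),"p",p.round(4),"F",np.round(o["contact_force"],2),"T",np.round(o["wrist_torque"],2),"open",round(o["opening"],4),"q",np.round(o["q"],2))
    print("M",M.round(3).tolist(),"yaw z",np.degrees(np.arctan2(M[1,2],M[0,2])).round(2))
    if target is not None: print("shift cm tool",(M.T@(np.array(target)-p)*100).round(2))
    if yaw is not None:
        # desired: y down, z at yaw
        a=np.radians(yaw);z=np.array([np.cos(a),np.sin(a),0]);y=np.array([0,0,-1.]);D=np.c_[np.cross(y,z),y,z]
        print("turn",R.from_matrix(M.T@D).as_rotvec().round(4))
E
python3 - <<'E'
from h import *
st([.428,.070,.2],32.5)
s=load("scene0.npz");print(pt(s,318,92),pt(s,330,50),pt(s,250,90))
E
```

```text
t 1.3 p [ 0.2765 -0.5541  0.1894] F [ 0.08 -0.16 -0.77] T [ 0.04 -0.03 -0.02] open 0.0852 q [-1.23  0.06  1.62 -0.    1.48 -1.87]
M [[0.597, -0.006, 0.802], [-0.802, 0.016, 0.598], [-0.017, -1.0, 0.005]] yaw z 36.69
shift cm tool [-41.    -0.14  49.44]
turn [-0.0044  0.0732 -0.0167]
[ 0.14032347 -0.58858934  0.08152007] [ 0.09831128 -0.58207404  0.22726374] [ 0.34858099 -0.68947194  0.10632116]
```

Emit:
{"api": "servo_tool", "payload": {"commands": [0, 0.075, -0.017, 0, -0.5, 0, 0.7, 0, 0, 0, -2.5, -0.1, 3.7, 0.7, 0, 0, 0, -2.5, -0.1, 3.7, 0.7, 0, 0, 0, -2.5, -0.1, 3.7, 0.7, 0, 0, 0, -2.5, -0.1, 3.7, 0.7, 0, 0, 0, -2.5, -0.1, 3.7, 0.7, 0, 0, 0, -2.5, -0.1, 3.7, 0.7, 0, 0, 0, -2.5, -0.1, 3.7, 0.7, 0, 0, 0, -2.5, -0.1, 3.7, 0.7, 0, 0, 0, -2.5, -0.1, 3.7, 0.7, 0, 0, 0, -2.5, -0.1, 3.7, 0.7, 0, 0, 0, -2.5, -0.1, 3.7, 0.7, 0, 0, 0, -2.5, -0.1, 3.7, 0.7]}}

```text
t: 2.6
tool_pos: [0.4941, -0.0468, 0.2029]
tool_rot: [-1.414, 0.795, -0.788]
contact_force: [0.3, -0.5, 0.9]
opening: 0.0596
```

```bash
python3 - <<'E'
from h import *
st([.428,.070,.2],32.5)
E
```

```text
t 2.6 p [ 0.4941 -0.0468  0.2029] F [ 0.27 -0.53  0.88] T [ 0.04 -0.05 -0.  ] open 0.0596 q [-0.25 -0.26  1.9   0.01  1.51 -0.8 ]
M [[0.526, -0.0, 0.851], [-0.851, 0.009, 0.526], [-0.008, -1.0, 0.005]] yaw z 31.72
shift cm tool [-13.41   0.39   0.52]
turn [-0.0046 -0.0136 -0.0075]
```

Emit:
{"api": "servo_tool", "payload": {"commands": [-0.005, -0.014, -0.008, -4, 0.1, 0.1, 0.7, 0, 0, 0, -4, 0.1, 0.1, 0.7, 0, 0, 0, -4, 0.1, 0.1, 0.7, 0, 0, 0, -1.4, 0, 0, 0.7, 0, 0, 0, 0, 0, 0, 0.7, 0, 0, 0, 0, 0, 0, 0.7]}}

```text
t: 3.2
tool_pos: [0.4216, 0.0772, 0.1965]
tool_rot: [-1.431, 0.779, -0.77]
contact_force: [-0.2, 0.2, -0.4]
opening: 0.0594
```

```bash
python3 - <<'E'
from h import *
from station import viewer
st([.428,.070,.2],32.5)
d=viewer.get_image("wrist");cv2.imwrite("pics/w1.png",d["frame"][:,:,::-1]);np.savez("w1.npz",**d)
print(d["camera_matrix"].round(1).tolist(),d["cam_to_world"].round(3).tolist())
E
```

```text
t 3.2 p [0.4216 0.0772 0.1965] F [-0.23  0.23 -0.41] T [-0.03 -0.03  0.02] open 0.0594 q [ 0.01 -0.44  2.05  0.    1.54 -0.57]
M [[0.546, -0.006, 0.838], [-0.838, 0.001, 0.546], [-0.004, -1.0, -0.004]] yaw z 33.11
shift cm tool [ 0.95 -0.35  0.14]
turn [ 0.0043  0.0106 -0.0039]
[[371.6, 0.0, 323.8], [0.0, 371.6, 241.4], [0.0, 0.0, 1.0]] [[0.838, 0.527, 0.141, 0.386], [0.545, -0.808, -0.225, 0.133], [-0.004, 0.265, -0.964, 0.371], [0.0, 0.0, 0.0, 1.0]]
```

View pics/w1.png

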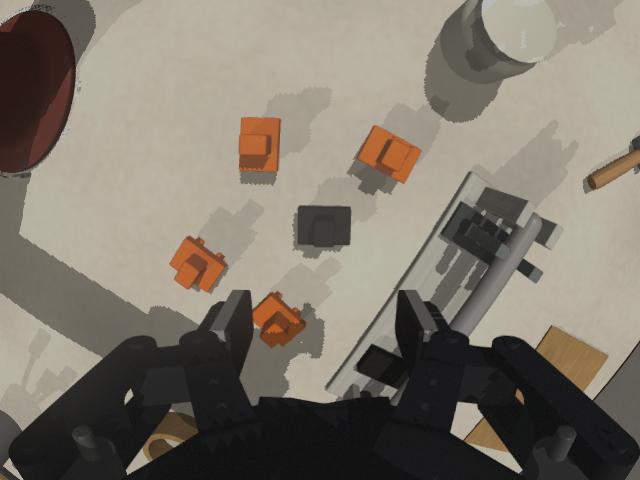

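```bash
cat >> h.py <<'E'
def fonz(d,u,v,z):
    K=d["camera_matrix"];T=d["cam_to_world"];x=u-K[0,2];y=v-K[1,2];r=np.hypot(x,y);th=r/K[0,0]
    c=np.array([np.sin(th)*x/r,np.sin(th)*y/r,np.cos(th)]);w=T[:3,:3]@c;o=T[:3,3];return o+w*(z-o[2])/w[2]
E
python3 - <<'E'
from h import *
d=load("w1.npz");im=d["frame"][190:262,280:370,::-1]
cv2.imwrite("pics/w1c.png",cv2.resize(im,None,fx=8,fy=8,interpolation=cv2.INTER_CUBIC))
g=d["frame"].max(2);m=np.zeros_like(g);m[195:255,285:365]=(g[195:255,285:365]<85)
c=max(cv2.findContours(m,0,2)[0],key=cv2.contourArea)
pts=c[:,0,:]
q=np.array([fonz(d,u,v,.033)[:2]*1000 for u,v in pts],np.float32)
print(cv2.boundingRect(c),cv2.minAreaRect(q))
E
```

```text
(298, 206, 53, 41) ((427.1628112792969, 66.77479553222656), (48.82819747924805, 38.39334487915039), 33.0434455871582)
```

View pics/w1c.png

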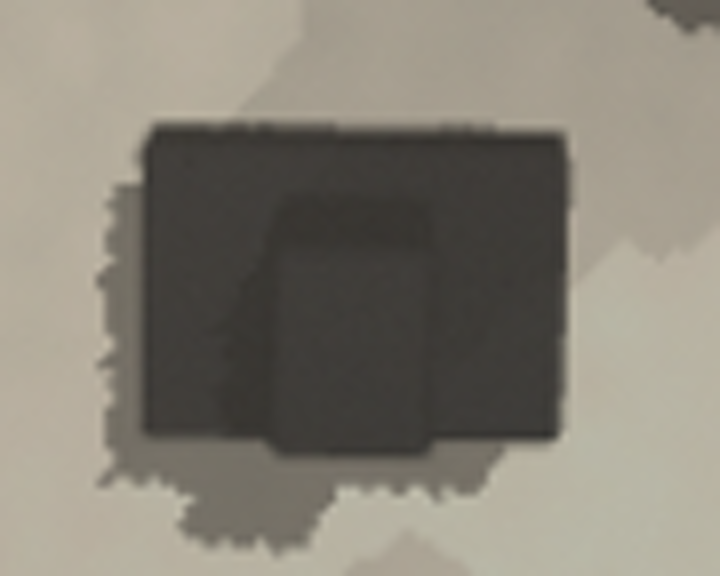

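```bash
python3 - <<'E'
from h import *
d=load("w1.npz")
print(fonz(d,324.7,225.6,.033),fonz(d,324,233.9,.062))
st([.428,.0685,.1],32.8)
E
```

```text
[0.42752094 0.06774128 0.033     ] [0.42740949 0.06691191 0.062     ]
t 3.25 p [0.4217 0.077  0.1966] F [0.15 0.36 0.51] T [-0.01  0.   -0.03] open 0.0597 q [ 0.01 -0.44  2.05  0.    1.54 -0.57]
M [[0.546, -0.006, 0.838], [-0.838, 0.001, 0.546], [-0.004, -1.0, -0.004]] yaw z 33.06
shift cm tool [1.09 9.65 0.11]
turn [ 0.0044  0.0046 -0.0042]
```

Emit:
{"api": "servo_tool", "payload": {"commands": [0.004, 0.005, -0.004, 1.1, 2, 0.1, 0.6, 0, 0, 0, 0, 3, 0, 0.6, 0, 0, 0, 0, 3, 0, 0.6, 0, 0, 0, 0, 3, 0, 0.6, 0, 0, 0, 0, 0, 0, 0.6]}}

```text
t: 3.75
tool_pos: [0.433, 0.0625, 0.0851]
tool_rot: [-1.424, 0.781, -0.789]
contact_force: [-0.3, 0.0, -0.3]
opening: 0.0515
```

```bash
python3 - <<'E'
from h import *
st([.4275,.0685,.037],32.8)
E
```

```text
t 3.75 p [0.433  0.0625 0.0851] F [-0.26  0.05 -0.29] T [ 0.02  0.03 -0.03] open 0.0515 q [-0.03 -0.33  2.15 -0.    1.31 -0.59]
M [[0.534, 0.004, 0.846], [-0.846, -0.002, 0.534], [0.004, -1.0, 0.003]] yaw z 32.27
shift cm tool [-0.82  4.8  -0.16]
turn [-0.0027 -0.0092  0.0036]
```

Emit:
{"api": "servo_tool", "payload": {"commands": [-0.002, -0.009, 0.003, -0.8, 1.5, -0.15, 0.6, 0, 0, 0, 0, 1, 0, 0.6, 0, 0, 0, 0, 0, 0, 0.6, 0, 0, 0, 0, 0, 0, 0.6, 0, 0, 0, 0, 0, 0, 0.6]}}

```text
t: 4.25
tool_pos: [0.4308, 0.0674, 0.0624]
tool_rot: [-1.424, 0.775, -0.784]
contact_force: [-0.7, 0.1, 0.0]
opening: 0.0511
```

```bash
python3 - <<'E'
from h import *
st([.4275,.0685,.037],32.8)
E
```

```text
t 4.25 p [0.4308 0.0674 0.0624] F [-0.72  0.15  0.05] T [-0.02 -0.06  0.02] open 0.0511 q [-0.02 -0.3   2.17 -0.    1.26 -0.59]
M [[0.54, 0.006, 0.842], [-0.842, -0.0, 0.54], [0.004, -1.0, 0.005]] yaw z 32.68
shift cm tool [-0.28  2.54 -0.24]
turn [-0.0052 -0.0022  0.0037]
```

Emit:
{"api": "servo_tool", "payload": {"commands": [-0.005, 0, 0.004, -0.3, 1, -0.25, 0.6, 0, 0, 0, 0, 0.8, 0, 0.6, 0, 0, 0, 0, 0.3, 0, 0.6, 0, 0, 0, 0, 0.1, 0, 0.6, 0, 0, 0, 0, 0, 0, 0.6]}}

```text
t: 4.75
tool_pos: [0.4281, 0.0689, 0.0401]
tool_rot: [-1.425, 0.778, -0.781]
contact_force: [-0.3, -0.1, 0.6]
opening: 0.0515
```

```bash
python3 - <<'E'
from h import *
st([.4275,.0685,.037],32.8)
E
```

```text
t 4.75 p [0.4281 0.0689 0.0401] F [-0.35 -0.1   0.63] T [ 0. -0.  0.] open 0.0515 q [-0.01 -0.27  2.19  0.    1.22 -0.58]
M [[0.54, 0.002, 0.841], [-0.841, 0.0, 0.54], [0.001, -1.0, 0.002]] yaw z 32.7
shift cm tool [ 0.    0.31 -0.07]
turn [-0.0023 -0.0017  0.001 ]
```

Emit:
{"api": "servo_tool", "payload": {"commands": [0, 0, 0, 0, 0.3, -0.05, 0.6, 0, 0, 0, 0, 0, 0, 0, 0, 0, 0, 0, 0, 0, 0, 0, 0, 0, 0, 0, 0, 0, 0, 0, 0, 0, 0, 0, 0, 0, 0, 0, 0, 0, 0, 0, 0, 0, 0, 0, 0, 0, 0], "grip_force": 70}}

```text
t: 5.45
tool_pos: [0.4283, 0.0686, 0.0375]
tool_rot: [-1.424, 0.777, -0.782]
contact_force: [0.1, -0.2, 0.3]
opening: -0.0
```

```bash
python3 - <<'E'
from h import *
from station import viewer
st([.4275,.0685,.037],32.8)
d=viewer.get_image("side");cv2.imwrite("pics/s2.png",cv2.resize(d["frame"][180:360,220:420,::-1],None,fx=3,fy=3))
E
```

```text
t 5.45 p [0.4283 0.0686 0.0375] F [ 0.1  -0.19  0.26] T [ 0.03 -0.05  0.04] open -0.0 q [-0.01 -0.27  2.19  0.    1.21 -0.58]
M [[0.54, 0.004, 0.841], [-0.841, 0.0, 0.54], [0.002, -1.0, 0.003]] yaw z 32.7
shift cm tool [-0.04  0.05 -0.07]
turn [-0.0035 -0.0017  0.0018]
```

View pics/s2.png

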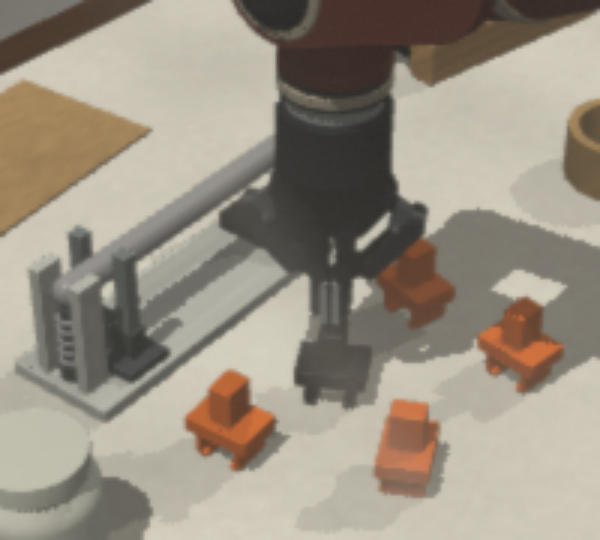

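```bash
python3 - <<'E'
from h import *
from station import viewer
d=viewer.get_image("side");a=cv2.resize(d["frame"][260:330,290:370,::-1],(400,350),interpolation=cv2.INTER_CUBIC)
e=viewer.get_image("wrist");b=cv2.resize(e["frame"][150:350,210:440,::-1],(400,350),interpolation=cv2.INTER_CUBIC)
cv2.imwrite("pics/s3.png",np.hstack([a,b]));np.savez("w3.npz",**e);np.savez("s3.npz",**d)
E
```

```text
(no output)
```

View pics/s3.png

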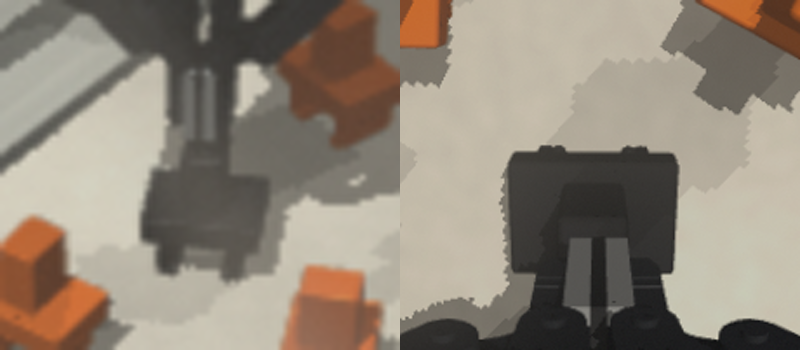

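```bash
python3 - <<'E'
from h import *
from station import viewer
from station import monitor
st()
d=viewer.get_image("side");P=cloud(d)
print("tcp px side",proj(d,[.4283,.0686,.0375]),"grasp",proj(d,[.4283,.0686,.0565]))
for v in range(262,316,3): print(v,[P[v,u].round(3).tolist() for u in (327,331,335)])
s=viewer.get_image("scene");cv2.imwrite("pics/sc4.png",cv2.resize(s["frame"][180:330,290:450,::-1],None,fx=5,fy=5,interpolation=cv2.INTER_CUBIC))
print("tcp px scene",proj(s,[.4283,.0686,.0375]))
E
```

```text
t 5.6 p [0.4282 0.0685 0.0375] F [ 0.25 -0.29 -0.18] T [ 0.   -0.02 -0.01] open 0.0001 q [-0.01 -0.27  2.19  0.    1.21 -0.58]
M [[0.54, 0.004, 0.841], [-0.841, 0.0, 0.54], [0.002, -1.0, 0.003]] yaw z 32.7
tcp px side [329.40969547 297.52807006] grasp [329.49195723 290.3987553 ]
262 [[0.424, 0.083, 0.139], [0.539, -0.067, 0.002], [0.41, 0.075, 0.141]]
265 [[0.426, 0.08, 0.129], [0.533, -0.06, -0.0], [0.408, 0.076, 0.136]]
268 [[0.427, 0.079, 0.121], [0.417, 0.078, 0.125], [0.41, 0.074, 0.126]]
271 [[0.425, 0.081, 0.115], [0.419, 0.076, 0.115], [0.41, 0.074, 0.118]]
274 [[0.426, 0.08, 0.107], [0.418, 0.076, 0.108], [0.412, 0.071, 0.108]]
277 [[0.426, 0.079, 0.098], [0.419, 0.075, 0.1], [0.413, 0.07, 0.1]]
280 [[0.426, 0.08, 0.091], [0.419, 0.076, 0.093], [0.416, 0.066, 0.088]]
283 [[0.425, 0.081, 0.085], [0.418, 0.076, 0.085], [0.415, 0.067, 0.082]]
286 [[0.426, 0.079, 0.075], [0.419, 0.075, 0.077], [0.424, 0.056, 0.063]]
289 [[0.432, 0.072, 0.06], [0.426, 0.066, 0.06], [0.419, 0.063, 0.062]]
292 [[0.425, 0.08, 0.061], [0.419, 0.075, 0.061], [0.419, 0.062, 0.053]]
295 [[0.424, 0.082, 0.055], [0.418, 0.076, 0.055], [0.422, 0.058, 0.041]]
298 [[0.427, 0.078, 0.043], [0.418, 0.076, 0.047], [0.421, 0.059, 0.034]]
301 [[0.425, 0.081, 0.038], [0.418, 0.076, 0.039], [0.413, 0.068, 0.036]]
304 [[0.422, 0.084, 0.034], [0.416, 0.077, 0.032], [0.409, 0.073, 0.033]]
307 [[0.422, 0.084, 0.025], [0.413, 0.081, 0.028], [0.406, 0.076, 0.029]]
310 [[0.435, 0.068, -0.001], [0.428, 0.063, -0.0], [0.419, 0.061, 0.004]]
313 [[0.428, 0.076, -0.0], [0.422, 0.07, -0.0], [0.411, 0.07, 0.006]]
tcp px scene [362.40069716 257.9508968 ]
```

View pics/sc4.png

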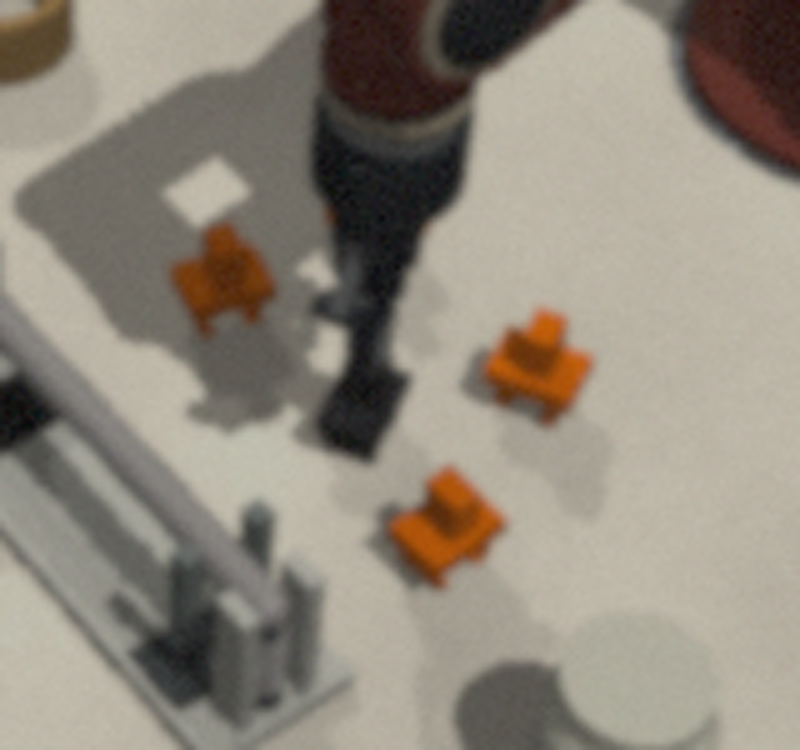

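```bash
cat >> h.py <<'E'
def fpt(d,u,v):
    K=d["camera_matrix"];T=d["cam_to_world"];x=u-K[0,2];y=v-K[1,2];r=np.hypot(x,y)+1e-9;th=r/K[0,0]
    c=np.array([np.tan(th)*x/r,np.tan(th)*y/r,1]);return T[:3,:3]@(c*d["depth"][int(v),int(u)])+T[:3,3]
E
python3 - <<'E'
from h import *
d=load("w3.npz")
M=np.array([[0.54, 0.004, 0.841], [-0.841, 0.0, 0.54], [0.002, -1.0, 0.003]]);t=np.array([.4283,.0686,.0375])
for v in range(240,345,4):
    print(v,[((fpt(d,u,v)-t)@M*1000).round(0).astype(int).tolist() for u in (290,300,312,318,323,328,334,340,350,362)])
E
```

```text
240 [[-17, 8, -18], [-17, 9, -13], [-17, 10, -6], [-17, 8, -3], [-17, 9, -1], [-17, 9, 2], [-17, 10, 5], [-17, 8, 8], [-17, 9, 13], [-17, 9, 19]]
244 [[-16, 5, -17], [-16, 5, -12], [-16, 4, -6], [-67, -174, 0], [-16, 4, -1], [-16, 5, 2], [-16, 5, 5], [-16, 5, 8], [-16, 4, 13], [-16, 5, 19]]
248 [[-14, 4, -17], [-14, 5, -12], [-14, 5, -6], [-14, 5, -3], [-13, 6, -1], [-14, 5, 2], [-14, 5, 5], [-14, 4, 8], [-14, 4, 13], [-14, 5, 19]]
252 [[-12, 5, -17], [-12, 4, -12], [-11, 6, -6], [-12, 4, -3], [-12, 4, -1], [-12, 4, 2], [-12, 4, 5], [-12, 4, 8], [-12, 5, 13], [-12, 4, 19]]
256 [[-10, 4, -17], [-9, 6, -12], [-11, 0, -6], [-11, 0, -3], [-11, 0, -1], [-11, -1, 2], [-11, 0, 5], [-10, 4, 8], [-10, 5, 13], [-10, 5, 19]]
260 [[-8, 4, -18], [-8, 4, -12], [-11, -6, -6], [-11, -6, -3], [-11, -5, -1], [-11, -6, 2], [-11, -5, 5], [-7, 5, 8], [-7, 5, 13], [-8, 4, 19]]
264 [[-5, 5, -18], [-5, 5, -13], [-11, -12, -6], [-12, -14, -3], [-11, -12, -1], [-11, -12, 2], [-11, -13, 4], [-5, 5, 8], [-5, 5, 13], [-6, 3, 19]]
268 [[-3, 5, -18], [-3, 4, -13], [-11, -17, -6], [-11, -17, -3], [-11, -17, -1], [-
[... 2313 characters left out ...]
], [-12, -74, 3], [-11, -73, 5], [-13, -76, 7], [-11, -73, 11]]
332 [[-12, -77, -11], [-13, -78, -7], [-11, -74, -4], [-8, -69, -2], [-8, -70, -1], [-8, -69, 1], [-67, -174, 0], [-11, -75, 4], [-13, -78, 7], [-11, -76, 11]]
336 [[-11, -77, -11], [-11, -78, -7], [-11, -77, -4], [-6, -69, -2], [-6, -70, -1], [-6, -69, 1], [-11, -78, 3], [-11, -78, 4], [-12, -79, 7], [-12, -80, 11]]
340 [[-11, -80, -10], [-11, -80, -7], [-11, -80, -4], [-5, -71, -2], [-4, -69, -1], [-5, -69, 1], [-11, -80, 3], [-12, -81, 4], [-11, -80, 7], [-12, -81, 11]]
344 [[-11, -82, -10], [-11, -82, -7], [-11, -83, -4], [-5, -73, -2], [-3, -69, -1], [-3, -69, 1], [-12, -83, 2], [-11, -82, 4], [-11, -82, 7], [-11, -83, 10]]
```

```bash
python3 - <<'E'
from h import *
d=load("w1.npz")
from scipy.spatial.transform import Rotation as R
M=np.array([[0.546, -0.006, 0.838], [-0.838, 0.001, 0.546], [-0.004, -1.0, -0.004]]);t=np.array([.4216,.0772,.1965])
for v in range(284,360,5):
    print(v,[((fpt(d,u,v)-t)@M*1000).round(0).astype(int).tolist() for u in (215,225,235,245,402,412,422,432)])
d=load("side0.npz");print(proj(d,[.278,-.56,.2]));P=cloud(d)
for v in range(90,165,6): print(v,[P[v,u].round(3).tolist() for u in (545,549,553)])
s=load("scene0.npz");print(proj(s,[.278,-.56,.2]))
E
```

```text
284 [[85, 197, -121], [85, 197, -110], [85, 196, -98], [85, 197, -87], [79, 183, 82], [80, 184, 93], [80, 183, 104], [80, 184, 115]]
289 [[92, 197, -122], [91, 195, -110], [91, 197, -98], [91, 197, -87], [85, 184, 82], [86, 184, 93], [85, 183, 104], [86, 184, 116]]
294 [[97, 197, -122], [97, 195, -110], [-10, -45, -35], [-10, -45, -31], [-10, -45, 30], [-10, -46, 34], [91, 183, 105], [92, 183, 116]]
299 [[104, 198, -123], [104, 198, -111], [-10, -50, -33], [-9, -48, -30], [-9, -47, 29], [-10, -50, 32], [98, 186, 106], [98, 184, 117]]
304 [[-6, -46, -43], [-11, -55, -36], [-10, -53, -33], [-7, -48, -30], [-6, -46, 30], [-10, -54, 32], [-11, -55, 35], [-67, -174, 0]]
309 [[-6, -51, -41], [-10, -58, -35], [-11, -60, -31], [-6, -49, -30], [-6, -49, 29], [-10, -59, 31], [-10, -58, 34], [-6, -51, 41]]
314 [[-6, -55, -40], [-10, -62, -34], [-10, -63, -31], [-4, -49, -30], [-4, -49, 29], [-10, -62, 30], [-10, -63, 33], [-6, -54, 40]]
319 [[-10, -66, -37], [-10, -66, -33], [-10, -65, -30], [-2, -50, -30], [-2, -50, 29], [-9, -63, 30], [-10, -66, 32], [-10, -67, 36]]
324 [[-10, -69, -36], [-10
[... 1365 characters left out ...]
304], [0.261, -0.499, 0.315], [0.251, -0.494, 0.319]]
120 [[0.3, -0.596, 0.261], [0.255, -0.49, 0.305], [0.611, -1.607, -0.126]]
126 [[0.295, -0.59, 0.249], [0.251, -0.487, 0.293], [0.244, -0.494, 0.293]]
132 [[0.264, -0.509, 0.268], [0.253, -0.503, 0.273], [0.246, -0.51, 0.272]]
138 [[0.262, -0.512, 0.252], [0.252, -0.51, 0.256], [0.245, -0.516, 0.256]]
144 [[0.6, -1.545, -0.213], [0.587, -1.557, -0.213], [0.568, -1.55, -0.205]]
150 [[0.813, -2.214, -0.538], [0.794, -2.221, -0.534], [0.768, -2.207, -0.521]]
156 [[0.802, -2.204, -0.567], [0.784, -2.215, -0.565], [0.646, -1.84, -0.388]]
162 [[0.652, -1.764, -0.394], [0.637, -1.773, -0.392], [0.618, -1.772, -0.386]]
[286.45071602  76.45800047]
```

Emit:
{"api": "servo_tool", "payload": {"commands": [-0.003, 0, 0.002, 0.1, 0, -0.15, 0.6, 0, 0, 0, 0, 0, 0, 0.6, 0, 0, 0, 0, 0, 0, 0.6, 0, 0, 0, 0, 0, 0, 0.6, 0, 0, 0, 0, 0.8, 0, 0.6, 0, 0, 0, 0, 0.8, 0, 0.6, 0, 0, 0, 0, 0.7, 0, 0.6, 0, 0, 0, 0, 0.5, 0, 0.6, 0, 0, 0, 0, 0, 0, 0.6, 0, 0, 0, 0, 0, 0, 0.6]}}

```text
t: 6.7
tool_pos: [0.4263, 0.0668, 0.0057]
tool_rot: [-1.427, 0.782, -0.777]
contact_force: [0.7, 0.3, 0.4]
opening: 0.0513
```

```bash
python3 - <<'E'
from h import *
from station import viewer
st([.4276,.0672,-.001],32.8)
e=viewer.get_image("wrist");cv2.imwrite("pics/w5.png",cv2.resize(e["frame"][150:350,210:440,::-1],(800,700))[:600])
E
```

```text
t 6.7 p [0.4263 0.0668 0.0057] F [0.65 0.33 0.41] T [ 0.01 -0.01  0.01] open 0.0513 q [-0.02 -0.21  2.21  0.    1.15 -0.59]
M [[0.54, -0.003, 0.842], [-0.842, 0.0, 0.54], [-0.002, -1.0, -0.002]] yaw z 32.7
shift cm tool [0.03 0.67 0.13]
turn [ 0.0019 -0.0017 -0.0018]
```

View pics/w5.png

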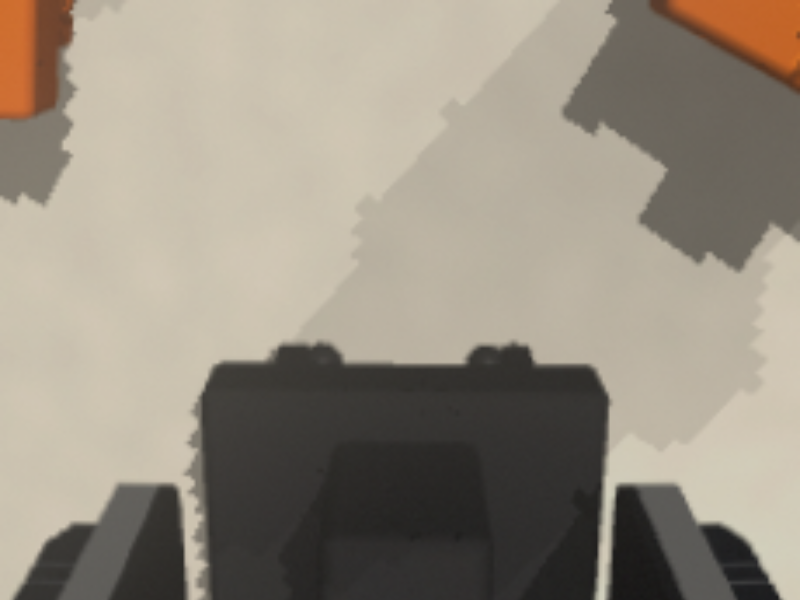

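Emit:
{"api": "servo_tool", "payload": {"commands": [0.002, 0, -0.002, 0, 0.5, 0.1, 0.6, 0, 0, 0, 0, 0, 0, 0.6, 0, 0, 0, 0, 0, 0, 0, 0, 0, 0, 0, 0, 0, 0, 0, 0, 0, 0, 0, 0, 0, 0, 0, 0, 0, 0, 0, 0, 0, 0, 0, 0, 0, 0, 0, 0, 0, 0, 0, 0, 0, 0], "grip_force": 70}}

```text
t: 7.55
tool_pos: [0.4287, 0.0673, 0.0019]
tool_rot: [-1.425, 0.777, -0.782]
contact_force: [-0.7, -0.6, 0.4]
opening: 0.0169
```

```bash
python3 - <<'E'
from h import *
st([.4276,.0672,.1],32.8)
E
```

```text
t 7.55 p [0.4287 0.0673 0.0019] F [-0.73 -0.62  0.36] T [ 0.01 -0.03  0.04] open 0.0169 q [-0.02 -0.21  2.21 -0.    1.13 -0.59]
M [[0.54, 0.004, 0.841], [-0.841, -0.0, 0.54], [0.002, -1.0, 0.003]] yaw z 32.7
shift cm tool [-0.03 -9.81 -0.07]
turn [-0.0028 -0.0017  0.0022]
```

Emit:
{"api": "servo_tool", "payload": {"commands": [0, 0, 0, 0, -1.5, 0, 0, 0, 0, 0, 0, -3, 0, 0, 0, 0, 0, 0, -3, 0, 0, 0, 0, 0, 0, -3, 0, 0, 0, 0, 0, 0, -2.5, 0, 0, 0, 0, 0, 0, 0, 0, 0, 0, 0, 0, 0, 0, 0, 0]}}

```text
t: 8.25
tool_pos: [0.425, 0.0675, 0.1327]
tool_rot: [-1.428, 0.783, -0.777]
contact_force: [-1.0, 0.1, -1.6]
opening: 0.0168
```

```bash
python3 - <<'E'
from h import *
from station import viewer
st([.577,.048,.13],3.5)
d=viewer.get_image("side");cv2.imwrite("pics/s6.png",cv2.resize(d["frame"][180:330,220:420,::-1],None,fx=4,fy=4))
E
```

```text
t 8.25 p [0.425  0.0675 0.1327] F [-0.96  0.05 -1.55] T [ 0.07  0.02 -0.05] open 0.0168 q [-0.02 -0.39  2.12  0.    1.42 -0.59]
M [[0.54, -0.004, 0.842], [-0.842, 0.0, 0.54], [-0.002, -1.0, -0.003]] yaw z 32.69
shift cm tool [ 9.85  0.2  11.74]
turn [ 0.0038  0.5095 -0.0014]
```

View pics/s6.png

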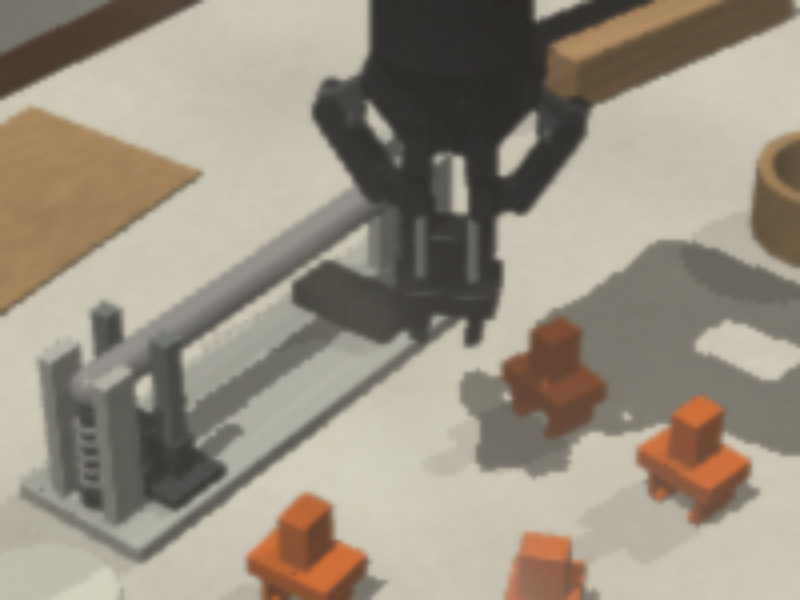

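Emit:
{"api": "servo_tool", "payload": {"commands": [0.003, 0.128, -0.001, 0, -1, 0, 0, 0, 0.128, 0, 0, 0, 0, 0, 0, 0.128, 0, 0, 0, 0, 0, 0, 0.127, 0, 0, 0, 0, 0, 0, 0, 0, 0, 0, 0, 0, 0, 0, 0, 0, 0, 0, 0]}}

```text
t: 8.9
tool_pos: [0.4187, 0.0675, 0.1313]
tool_rot: [-1.242, 1.193, -1.167]
contact_force: [0.5, -0.0, -2.3]
opening: 0.017
```

```bash
python3 - <<'E'
from h import *
st([.577,.048,.14],3.5)
E
```

```text
t 8.9 p [0.4187 0.0675 0.1313] F [ 0.46 -0.02 -2.35] T [ 0.    0.02 -0.02] open 0.017 q [-0.02 -0.39  2.12  0.    1.43 -0.06]
M [[0.043, -0.02, 0.999], [-0.999, 0.001, 0.043], [-0.002, -1.0, -0.02]] yaw z 2.44
shift cm tool [ 2.62 -1.18 15.71]
turn [ 0.0195 -0.0185 -0.0022]
```

Emit:
{"api": "servo_tool", "payload": {"commands": [0.02, -0.018, 0, 0, -1.2, 0, 0, 0, 0, 0, 0.6, 0, 3, 0, 0, 0, 0, 0.6, 0, 3.2, 0, 0, 0, 0, 0.6, 0, 3.2, 0, 0, 0, 0, 0.6, 0, 3.2, 0, 0, 0, 0, 0, 0, 1.5, 0, 0, 0, 0, 0, 0, 0, 0, 0, 0, 0, 0, 0, 0, 0]}}

```text
t: 9.7
tool_pos: [0.5662, 0.0528, 0.1479]
tool_rot: [-1.238, 1.145, -1.153]
contact_force: [0.3, -0.5, -0.2]
opening: 0.0168
```

```bash
python3 - <<'E'
from h import *
st([.577,.048,.14],3.5)
E
```

```text
t 9.7 p [0.5662 0.0528 0.1479] F [ 0.34 -0.48 -0.22] T [ 0.02 -0.01 -0.07] open 0.0168 q [-0.04 -0.05  1.8   0.    1.38 -0.12]
M [[0.08, 0.008, 0.997], [-0.997, 0.002, 0.08], [-0.002, -1.0, 0.008]] yaw z 4.56
shift cm tool [0.56 0.8  1.04]
turn [-0.0084  0.0185 -0.0017]
```

Emit:
{"api": "servo_tool", "payload": {"commands": [-0.008, 0.018, 0, 0.5, 0.5, 1, 0, 0, 0, 0, 0, 0, 0, 0, 0, 0, 0, 0, 0, 0, 0, 0, 0, 0, 0, 0, 0, 0]}}

```text
t: 10.1
tool_pos: [0.5736, 0.0491, 0.1443]
tool_rot: [-1.238, 1.162, -1.16]
contact_force: [-0.1, -0.6, -1.1]
opening: 0.0169
```

```bash
python3 - <<'E'
from h import *
from station import viewer
st([.577,.048,.14],3.5)
for n in ["wrist","side","scene"]:
    d=viewer.get_image(n);np.savez(n+"7.npz",**d)
    b={"wrist":(160,360,170,470),"side":(170,320,220,400),"scene":(180,330,250,430)}[n]
    cv2.imwrite(f"pics/{n}7.png",cv2.resize(d["frame"][b[0]:b[1],b[2]:b[3],::-1],None,fx=2.6 if n=="wrist" else 4,fy=2.6 if n=="wrist" else 4,interpolation=cv2.INTER_CUBIC))
d=load("wrist7.npz")
E
```

```text
t 10.1 p [0.5736 0.0491 0.1443] F [-0.11 -0.59 -1.08] T [-0.04 -0.03 -0.03] open 0.0169 q [-0.04 -0.02  1.78  0.    1.38 -0.11]
M [[0.065, 0.0, 0.998], [-0.998, 0.002, 0.065], [-0.002, -1.0, 0.0]] yaw z 3.73
shift cm tool [0.14 0.43 0.33]
turn [-0.0005  0.004  -0.0019]
```

View pics/wrist7.png

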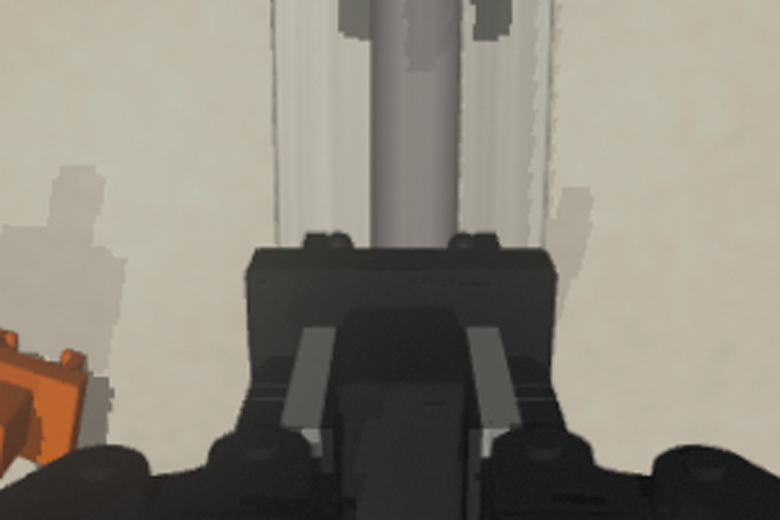

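View pics/side7.png

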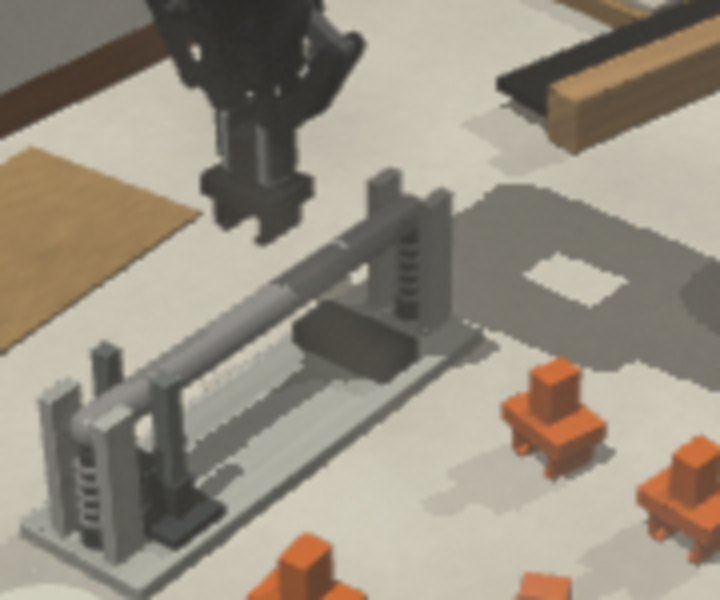

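View pics/scene7.png

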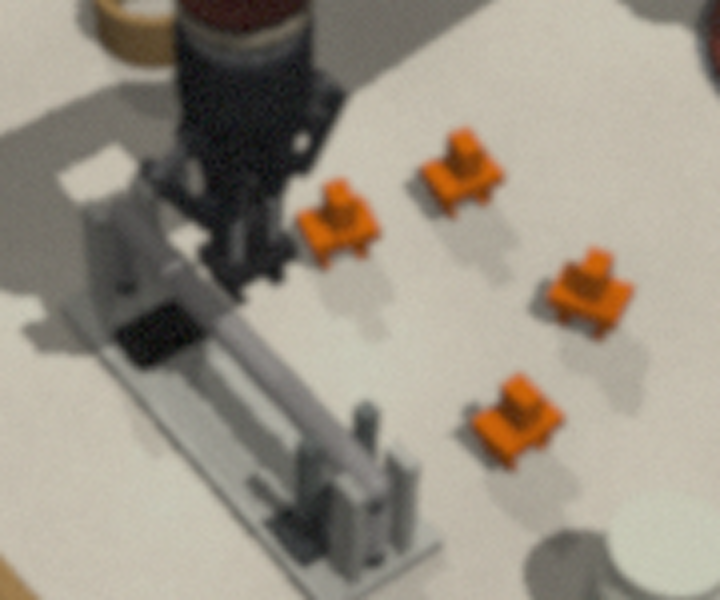

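```bash
python3 - <<'E'
from h import *
d=load("wrist7.npz")
f=lambda x,y,z: fonz(d,x/2.6+170,y/2.6+160,z)
c=np.array([.577,.048]);a=np.radians(93.5);y=np.array([np.cos(a),np.sin(a)]);x=np.array([y[1],-y[0]])
def XY(p): return ((p[:2]-c)@np.c_[x,y]*1000).round(1)
for yy in (120,160,200,235): print("rail",XY(f(371,yy,.085)),XY(f(459,yy,.085)))
print("base plate edges",XY(f(275,100,.012)),XY(f(552,100,.012)),XY(f(278,220,.012)),XY(f(548,220,.012)))
print("block",XY(f(247,272,.1754)),XY(f(556,272,.1754)))
print("tab",XY(f(342,383,.2044)),XY(f(464,383,.2044)))
print("lips",XY(f(353,243,.1454)),XY(f(449,243,.1454)))
st()
E
```

```text
rail [-10.3  26.8] [11.3 26.9]
rail [-10.3  16.7] [11.5 16.8]
rail [-10.4   6.5] [11.6  6.6]
rail [-10.4  -2.6] [11.8 -2.6]
base plate edges [-43.3  20.4] [46.  20.8] [-43.4 -19.7] [ 46.3 -19.5]
block [-27.4  18.6] [21.4 18.7]
tab [-10.8  13.4] [ 5.1 13.4]
lips [-12.   14.1] [ 6.  14.2]
t 10.25 p [0.574  0.0492 0.1443] F [ 0.5   0.04 -0.52] T [-0.03 -0.06  0.01] open 0.0169 q [-0.04 -0.02  1.78  0.    1.38 -0.11]
M [[0.065, 0.001, 0.998], [-0.998, 0.002, 0.065], [-0.002, -1.0, 0.001]] yaw z 3.71
```

Emit:
{"api": "servo_tool", "payload": {"commands": [0, 0.003, 0, 0.1, 1, 0.37, 0, 0, 0, 0, 0, 1, 0, 0, 0, 0, 0, 0, 1, 0, 0, 0, 0, 0, 0, 0, 0, 0, 0, 0, 0, 0, 0, 0, 0]}}

```text
t: 10.75
tool_pos: [0.5771, 0.0486, 0.1105]
tool_rot: [-1.237, 1.165, -1.161]
contact_force: [-0.9, -0.0, -0.8]
opening: 0.0165
```

```bash
python3 - <<'E'
from h import *
st([.5778,.048,.0914],3.5)
E
```

```text
t 10.75 p [0.5771 0.0486 0.1105] F [-0.91 -0.05 -0.8 ] T [-0.03 -0.    0.01] open 0.0165 q [-0.05  0.02  1.8   0.    1.32 -0.11]
M [[0.062, -0.001, 0.998], [-0.998, 0.002, 0.062], [-0.002, -1.0, -0.001]] yaw z 3.56
shift cm tool [0.07 1.91 0.07]
turn [ 0.0011  0.001  -0.0021]
```

Rail/clip lateral alignment is under 1 mm now; descend to just above contact and check.

Emit:
{"api": "servo_tool", "payload": {"commands": [0, 0, -0.002, 0.05, 0.6, 0.07, 0, 0, 0, 0, 0, 0.6, 0, 0, 0, 0, 0, 0, 0.2, 0, 0, 0, 0, 0, 0, 0, 0, 0]}}

```text
t: 11.15
tool_pos: [0.5779, 0.0481, 0.0954]
tool_rot: [-1.239, 1.164, -1.163]
contact_force: [-0.8, 0.2, -0.6]
opening: 0.0169
```

```bash
python3 - <<'E'
from h import *
from station import viewer
st([.5778,.048,.0914],3.5)
d=viewer.get_image("wrist");cv2.imwrite("pics/w8.png",cv2.resize(d["frame"][200:340,220:420,::-1],None,fx=4,fy=4,interpolation=cv2.INTER_CUBIC));np.savez("w8.npz",**d)
E
```

```text
t 11.15 p [0.5779 0.0481 0.0954] F [-0.85  0.15 -0.64] T [-0.02  0.01  0.01] open 0.0169 q [-0.05  0.03  1.81 -0.    1.3  -0.11]
M [[0.062, -0.001, 0.998], [-0.998, -0.0, 0.062], [0.0, -1.0, -0.001]] yaw z 3.56
shift cm tool [ 0.01  0.4  -0.01]
turn [0.0011 0.001  0.0001]
```

View pics/w8.png

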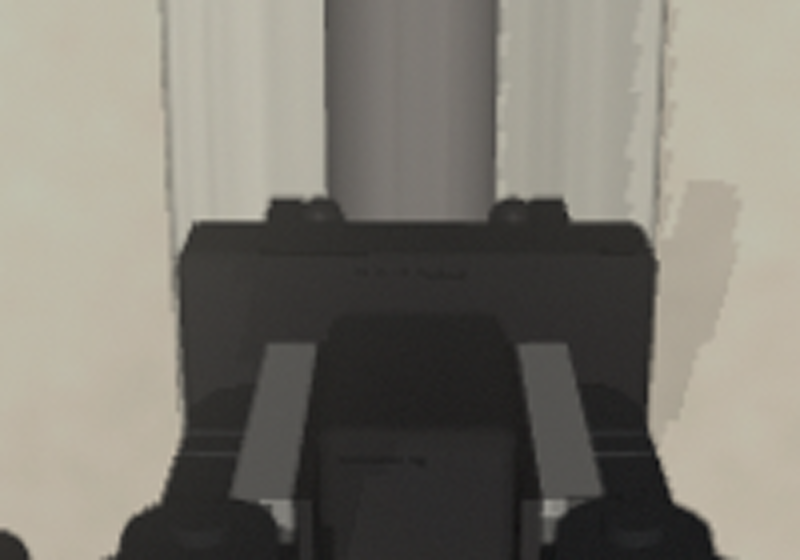

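Emit:
{"api": "servo_tool", "payload": {"commands": [0, 0, 0, 0, 0.2, -0.05, 0, 0, 0, 0, 0, 0.2, 0, 0, 0, 0, 0, 0, 0.2, 0, 0]}}

```text
t: 11.5
tool_pos: [0.5781, 0.048, 0.0906]
tool_rot: [-1.238, 1.163, -1.164]
contact_force: [-1.5, 0.4, 2.3]
opening: 0.0167
```

Emit:
{"api": "servo_tool", "payload": {"commands": [0, 0, 0, 0, 0.2, 0, 0, 0, 0, 0, 0, 0.2, 0, 0]}}

```text
t: 11.7
tool_pos: [0.5779, 0.048, 0.0873]
tool_rot: [-1.238, 1.163, -1.164]
contact_force: [-2.6, -0.9, 4.0]
opening: 0.0172
```

Emit:
{"api": "servo_tool", "payload": {"commands": [0, 0, 0, 0, 0.2, 0, 0, 0, 0, 0, 0, 0.2, 0, 0]}}

```text
t: 11.9
tool_pos: [0.5779, 0.0479, 0.084]
tool_rot: [-1.239, 1.163, -1.163]
contact_force: [-4.0, 0.3, 5.9]
opening: 0.0168
```

Emit:
{"api": "servo_tool", "payload": {"commands": [0, 0, 0, 0, 0.05, -0.1, 0, 0, 0, 0, 0, 0, 0, 0]}}

```text
t: 12.1
tool_pos: [0.5778, 0.0479, 0.0843]
tool_rot: [-1.237, 1.162, -1.164]
contact_force: [-4.1, 1.2, 5.5]
opening: 0.0165
```

```bash
python3 - <<'E'
from h import *
st([.5778,.048,.0914],3.5)
E
```

```text
t 12.1 p [0.5778 0.0479 0.0843] F [-4.12  1.2   5.52] T [-0.04  0.6   0.01] open 0.0165 q [-0.05  0.04  1.82 -0.    1.27 -0.11]
M [[0.062, 0.002, 0.998], [-0.998, -0.001, 0.062], [0.001, -1.0, 0.002]] yaw z 3.57
shift cm tool [-0.01 -0.71  0.01]
turn [-0.0017  0.0012  0.0006]
```

Emit:
{"api": "servo_tool", "payload": {"commands": [0, 0, 0, 0, 0, -0.25, 0, 0, 0, 0, 0, 0, -0.1, 0]}}

```text
t: 12.3
tool_pos: [0.5769, 0.0479, 0.0858]
tool_rot: [-1.231, 1.157, -1.168]
contact_force: [1.1, 0.7, 3.7]
opening: 0.0168
```

```bash
python3 - <<'E'
from h import *
st([.5778,.048,.0914],3.5)
E
```

```text
t 12.3 p [0.5769 0.0479 0.0858] F [1.07 0.7  3.67] T [ 0.14 -0.23  0.04] open 0.0168 q [-0.05  0.03  1.83  0.    1.27 -0.11]
M [[0.062, 0.009, 0.998], [-0.998, 0.0, 0.062], [0.001, -1.0, 0.009]] yaw z 3.56
shift cm tool [-0.01 -0.56  0.09]
turn [-0.0091  0.001   0.0006]
```

Emit:
{"api": "servo_tool", "payload": {"commands": [-0.006, 0, 0, 0, 0.25, 0.03, 0, 0, 0, 0, 0, 0.25, 0, 0]}}

```text
t: 12.5
tool_pos: [0.5776, 0.0479, 0.0818]
tool_rot: [-1.236, 1.16, -1.165]
contact_force: [-1.3, -0.4, 6.7]
opening: 0.017
```

Emit:
{"api": "servo_tool", "payload": {"commands": [0, 0, 0, 0, 0.25, 0, 0, 0, 0, 0, 0, 0.25, 0, 0]}}

```text
t: 12.7
tool_pos: [0.5777, 0.0478, 0.0777]
tool_rot: [-1.237, 1.161, -1.165]
contact_force: [-2.6, 0.0, 7.9]
opening: 0.017
```

```bash
python3 - <<'E'
from h import *
st([.5778,.048,.0914],3.5)
E
```

```text
t 12.7 p [0.5777 0.0478 0.0777] F [-2.57  0.01  7.9 ] T [0.06 0.45 0.02] open 0.017 q [-0.05  0.05  1.83 -0.    1.26 -0.11]
M [[0.062, 0.003, 0.998], [-0.998, -0.001, 0.062], [0.001, -1.0, 0.003]] yaw z 3.57
shift cm tool [-0.02 -1.37  0.02]
turn [-0.0026  0.0012  0.0009]
```

Emit:
{"api": "servo_tool", "payload": {"commands": [0, 0, 0, 0, 0.25, -0.1, 0, 0, 0, 0, 0, 0.2, -0.05, 0]}}

```text
t: 12.9
tool_pos: [0.5775, 0.0477, 0.0751]
tool_rot: [-1.235, 1.159, -1.166]
contact_force: [-2.4, -0.1, 9.8]
opening: 0.017
```

Emit:
{"api": "servo_tool", "payload": {"commands": [0, 0, 0, 0, 0.25, -0.05, 0]}}

```text
t: 13.0
tool_pos: [0.5776, 0.0476, 0.0737]
tool_rot: [-1.235, 1.159, -1.167]
contact_force: [-1.8, -0.3, 8.6]
opening: 0.0172
```

Emit:
{"api": "servo_tool", "payload": {"commands": [0, 0, 0, 0, 0.25, -0.05, 0]}}

```text
t: 13.1
tool_pos: [0.5774, 0.0475, 0.0717]
tool_rot: [-1.235, 1.158, -1.167]
contact_force: [-0.7, 1.1, 4.7]
opening: 0.017
```

Emit:
{"api": "servo_tool", "payload": {"commands": [0, 0, 0, 0, 0, 0, 0, 0, 0, 0, 0, 0, 0, 0]}}

```text
t: 13.3
tool_pos: [0.5774, 0.0475, 0.0717]
tool_rot: [-1.235, 1.159, -1.167]
contact_force: [-0.5, 0.7, 5.0]
opening: 0.0168
```

```bash
python3 - <<'E'
from h import *
from station import viewer
st([.5778,.048,.0776],3.5)
for n,b in {"side":(200,320,220,360),"wrist":(190,350,220,420)}.items():
    d=viewer.get_image(n);cv2.imwrite(f"pics/{n}9.png",cv2.resize(d["frame"][b[0]:b[1],b[2]:b[3],::-1],None,fx=4,fy=4,interpolation=cv2.INTER_CUBIC))
E
```

```text
t 13.3 p [0.5774 0.0475 0.0717] F [-0.45  0.72  5.  ] T [0.07 0.14 0.03] open 0.0168 q [-0.05  0.05  1.83 -0.    1.25 -0.11]
M [[0.062, 0.005, 0.998], [-0.998, -0.001, 0.062], [0.001, -1.0, 0.005]] yaw z 3.57
shift cm tool [-0.04 -0.59  0.04]
turn [-0.0053  0.0012  0.0014]
```

View pics/side9.png

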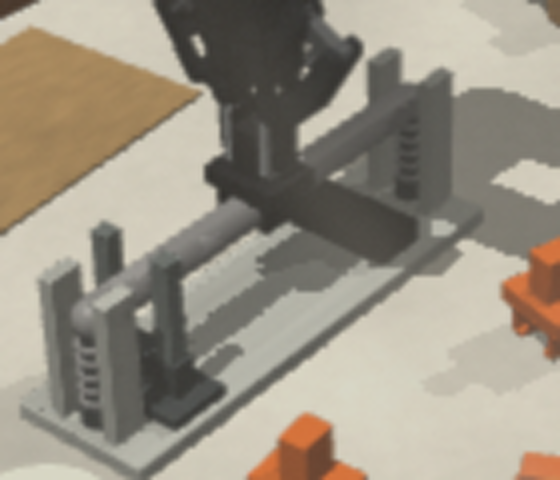

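Emit:
{"api": "servo_tool", "payload": {"commands": [-0.005, 0, 0, 0, -0.3, 0.04, 0, 0, 0, 0, 0, -0.25, 0, 0, 0, 0, 0, 0, 0, 0, 0]}}

```text
t: 13.7
tool_pos: [0.5773, 0.0475, 0.0763]
tool_rot: [-1.24, 1.164, -1.163]
contact_force: [0.1, -0.2, 1.8]
opening: 0.017
```

```bash
python3 - <<'E'
from h import *
from station import viewer
st([.5778,.048,.0776],3.5)
d=viewer.get_image("side");P=cloud(d);c=np.array([.5777,.048]);a=np.radians(93.5);y=np.array([np.cos(a),np.sin(a)]);x=np.array([y[1],-y[0]])
X=(P[...,:2]-c)@x;Y=(P[...,:2]-c)@y
s=(abs(X)<.03)&(abs(Y-.09)<.11);g=(abs(X)<.005)&(Y>.03)&(Y<.07)&(P[...,2]>.06);print("rail top z",np.percentile(P[g][:,2],[50,90]))
E
```

```text
t 13.7 p [0.5773 0.0475 0.0763] F [ 0.14 -0.25  1.82] T [ 0.09 -0.13  0.04] open 0.017 q [-0.05  0.05  1.83 -0.    1.26 -0.11]
M [[0.062, -0.002, 0.998], [-0.998, -0.002, 0.062], [0.001, -1.0, -0.002]] yaw z 3.56
shift cm tool [-0.05 -0.13  0.06]
turn [0.0018 0.0011 0.0014]
rail top z [0.32630417 0.41780265]
```

Emit:
{"api": "servo_tool", "payload": {"commands": [0, 0, 0, -0.3, -0.1, 0, 0, 0, 0, 0, -0.6, 0, 0, 0, 0, 0, 0, -0.8, 0, 0, 0]}}

```text
t: 14.05
tool_pos: [0.5763, 0.0612, 0.0765]
tool_rot: [-1.245, 1.161, -1.17]
contact_force: [1.7, -4.9, 2.0]
opening: 0.017
```

```bash
python3 - <<'E'
from h import *
st([.5728,.121,.0776],3.5)
E
```

```text
t 14.05 p [0.5763 0.0612 0.0765] F [ 1.67 -4.87  2.03] T [-0.79 -0.18  0.01] open 0.017 q [-0.02  0.06  1.82 -0.01  1.26 -0.08]
M [[0.061, -0.002, 0.998], [-0.998, -0.009, 0.061], [0.009, -1.0, -0.002]] yaw z 3.49
shift cm tool [-5.99 -0.16  0.01]
turn [ 0.0021 -0.0001  0.0087]
```

Emit:
{"api": "servo_tool", "payload": {"commands": [0, 0, 0.004, -0.9, -0.05, 0, 0, 0, 0, 0.004, -0.9, 0, 0, 0, 0, 0, 0, -0.9, 0, 0, 0, 0, 0, 0, -0.6, 0, 0, 0]}}

```text
t: 14.45
tool_pos: [0.5743, 0.0954, 0.0767]
tool_rot: [-1.241, 1.164, -1.166]
contact_force: [1.9, -3.4, 2.4]
opening: 0.0169
```

```bash
python3 - <<'E'
from h import *
st([.5728,.121,.0776],3.5)
E
```

```text
t 14.45 p [0.5743 0.0954 0.0767] F [ 1.87 -3.41  2.41] T [-0.86 -0.23 -0.  ] open 0.0169 q [ 0.04  0.06  1.82 -0.    1.26 -0.02]
M [[0.061, -0.002, 0.998], [-0.998, -0.003, 0.061], [0.003, -1.0, -0.002]] yaw z 3.49
shift cm tool [-2.56 -0.1   0.01]
turn [ 0.0018 -0.0001  0.0033]
```

Emit:
{"api": "servo_tool", "payload": {"commands": [0, 0, 0.003, -0.6, 0, 0, 0, 0, 0, 0, -0.6, 0, 0, 0, 0, 0, 0, -0.3, 0, 0, 0]}}

```text
t: 14.75
tool_pos: [0.5733, 0.1122, 0.0766]
tool_rot: [-1.24, 1.164, -1.163]
contact_force: [0.2, -5.3, 1.9]
opening: 0.0172
```

Emit:
{"api": "servo_tool", "payload": {"commands": [0, 0, 0, -0.25, 0, 0, 0, 0, 0, 0, -0.25, 0, 0, 0]}}

```text
t: 14.95
tool_pos: [0.5729, 0.1177, 0.0766]
tool_rot: [-1.24, 1.164, -1.163]
contact_force: [0.8, -4.4, 0.9]
opening: 0.0168
```

```bash
python3 - <<'E'
from h import *
from station import viewer
st([.5728,.121,.0776],3.5)
n="side";b=(200,320,220,360)
d=viewer.get_image(n);cv2.imwrite(f"pics/{n}10.png",cv2.resize(d["frame"][b[0]:b[1],b[2]:b[3],::-1],None,fx=4,fy=4,interpolation=cv2.INTER_CUBIC))
E
```

```text
t 14.95 p [0.5729 0.1177 0.0766] F [ 0.84 -4.38  0.92] T [-0.83 -0.21 -0.04] open 0.0168 q [ 0.08  0.07  1.81 -0.    1.26  0.01]
M [[0.062, -0.002, 0.998], [-0.998, -0.001, 0.062], [0.001, -1.0, -0.002]] yaw z 3.57
shift cm tool [-0.33 -0.1   0.01]
turn [0.0017 0.0012 0.0009]
```

View pics/side10.png

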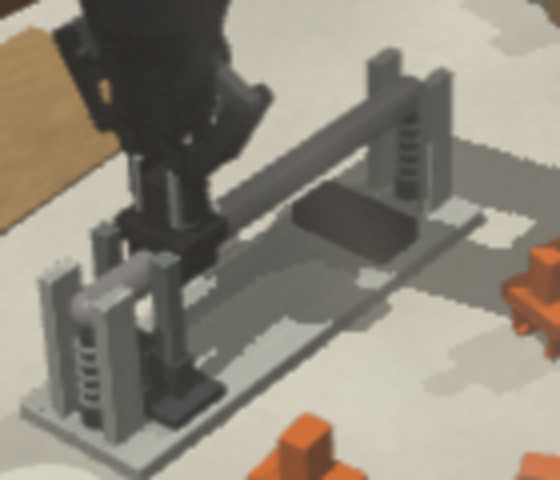

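Emit:
{"api": "servo_tool", "payload": {"commands": [0, 0, 0, -0.2, 0, 0, 0]}}

```text
t: 15.1
tool_pos: [0.5728, 0.12, 0.0766]
tool_rot: [-1.24, 1.164, -1.163]
contact_force: [1.0, -4.3, 1.3]
opening: 0.0167
```

Emit:
{"api": "servo_tool", "payload": {"commands": [0, 0, 0, -0.2, 0, 0, 0]}}

```text
t: 15.2
tool_pos: [0.5727, 0.1214, 0.0767]
tool_rot: [-1.241, 1.164, -1.164]
contact_force: [0.6, -7.8, 1.9]
opening: 0.0167
```

Emit:
{"api": "servo_tool", "payload": {"commands": [0, 0, 0, -0.15, 0, 0, 0]}}

```text
t: 15.3
tool_pos: [0.5727, 0.1216, 0.0767]
tool_rot: [-1.243, 1.162, -1.166]
contact_force: [0.7, -9.4, 2.2]
opening: 0.017
```

Emit:
{"api": "servo_tool", "payload": {"commands": [0, 0, 0, -0.1, 0, 0, 0, 0, 0, 0, -0.1, 0, 0, 0]}}

```text
t: 15.5
tool_pos: [0.5727, 0.1215, 0.0768]
tool_rot: [-1.246, 1.161, -1.17]
contact_force: [1.8, -7.2, 2.4]
opening: 0.0168
```

```bash
python3 - <<'E'
from h import *
st()
E
```

```text
t 15.5 p [0.5727 0.1215 0.0768] F [ 1.79 -7.24  2.37] T [-1.2  -0.24  0.01] open 0.0168 q [ 0.09  0.07  1.81 -0.01  1.27  0.03]
M [[0.061, -0.002, 0.998], [-0.998, -0.009, 0.061], [0.009, -1.0, -0.002]] yaw z 3.52
```

Emit:
{"api": "servo_tool", "payload": {"commands": [0, 0, 0, 0, 0, 0, 0.5, 0, 0, 0, 0, 0, 0, 0.5, 0, 0, 0, 0, 0, 0, 0.5, 0, 0, 0, 0, 0, 0, 0.5, 0, 0, 0, 0, -0.5, 0, 0.5, 0, 0, 0, 0, -2, 0, 0.5, 0, 0, 0, 0, -3, 0, 0.5, 0, 0, 0, 0, -3, 0, 0.5, 0, 0, 0, 0, -3, 0, 0.5, 0, 0, 0, 0, 0, 0, 0.5]}}

```text
t: 16.5
tool_pos: [0.5688, 0.1266, 0.1929]
tool_rot: [-1.247, 1.174, -1.157]
contact_force: [-0.3, 0.2, 1.5]
opening: 0.0428
```

```bash
python3 - <<'E'
from h import *
from station import viewer
st()
for n,b in {"side":(200,320,220,360),"wrist":(120,320,220,480),"scene":(220,340,260,400)}.items():
    d=viewer.get_image(n);np.savez(n+"11.npz",**d);k=3 if n=="wrist" else 4;cv2.imwrite(f"pics/{n}11.png",cv2.resize(d["frame"][b[0]:b[1],b[2]:b[3],::-1],None,fx=k,fy=k,interpolation=cv2.INTER_CUBIC))
E
```

```text
t 16.5 p [0.5688 0.1266 0.1929] F [-0.31  0.21  1.48] T [ 0.02 -0.05  0.02] open 0.0428 q [ 0.09 -0.03  1.71  0.    1.48  0.03]
M [[0.062, -0.014, 0.998], [-0.998, 0.0, 0.062], [-0.001, -1.0, -0.014]] yaw z 3.55
```

View pics/side11.png

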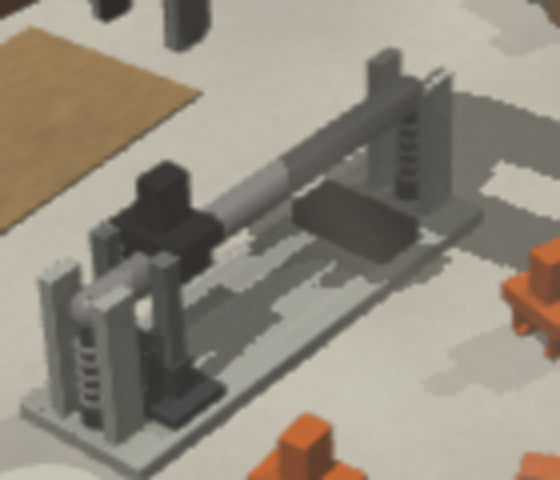

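View pics/wrist11.png

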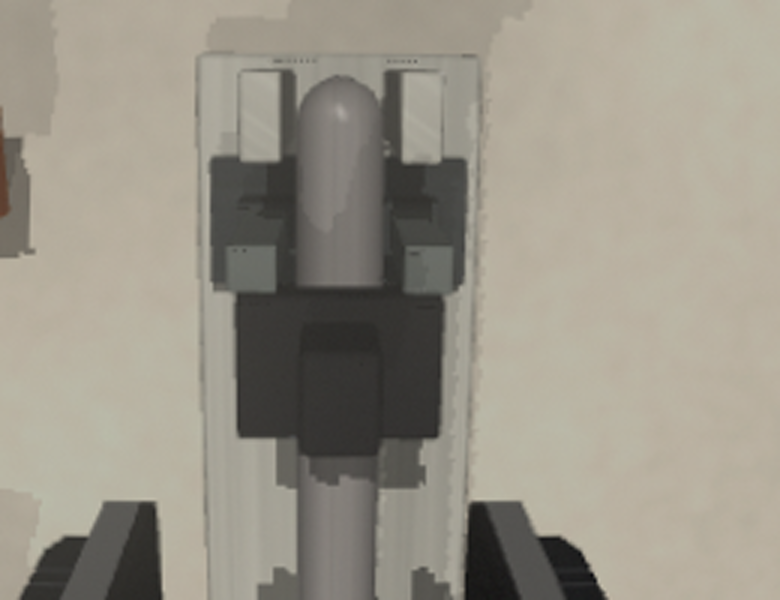

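View pics/scene11.png

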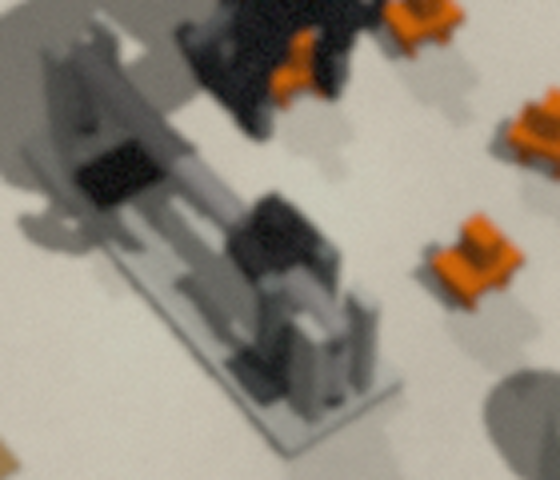

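```bash
python3 - <<'E'
from h import *
d=load("wrist11.npz")
f=lambda x,y: fpt(d,x/3+220,y/3+120)
print("tab top",[f(x,400)[2].round(4) for x in (315,340,365)],"block top",[f(x,380)[2].round(4) for x in (260,280,405,425)],"rail top",[f(340,y)[2].round(4) for y in (200,250,520,560)])
c=np.array([.5777,.048]);a=np.radians(93.5);y=np.array([np.cos(a),np.sin(a)])
g=lambda x,yy,z: ((fonz(d,x/3+220,yy/3+120,z)[:2]-c)@y*1000).round(1)
print("block front top Y",g(250,295,.1087),g(430,295,.1087),"prong near face top Y",g(250,291,.106),g(430,291,.106),"block rear",g(265,436,.1087))
E
```

```text
tab top [np.float64(0.1367), np.float64(0.1366), np.float64(0.1366)] block top [np.float64(0.1097), np.float64(0.1066), np.float64(0.1086), np.float64(0.109)] rail top [np.float64(0.0941), np.float64(0.0946), np.float64(0.0963), np.float64(0.0952)]
block front top Y 91.6 91.8 prong near face top Y 92.0 92.2 block rear 56.6
```

```bash
python3 - <<'E'
from station import ticket
print(ticket.finish_job())
E
```

```text
the job is handed in; nothing more can be done
None
```

The dark clip is snapped onto the middle of the rail, slid up against the fork stop and left there with the gripper clear. I handed the job in at about 17 s; it reports no verdict.

- **Snap:** the pressing force rose to about 9.8 N and fell to 4.7 N. By my estimate the rail sank about 12 mm of its 27 mm travel before the snap. I stopped pressing there and let the rail rise.
- **Slide:** sliding took about 4–5 N. At the fork the total rose to 9.4 N and the clip stopped moving, which I read as roughly 5 N on the fork. I then released the clip and lifted away.
- **Last checks:** after release the tab top was at 0.137 m, where a fully home clip should be at 0.138 m. The clip was straight, and its measured gap to the prongs was about 0.4 mm, within the 2 mm camera error. Side, scene and wrist pictures showed nothing else moved near the rail; I did not measure the other bystanders again.

**What disagreed:**
- The fingertips really end about 37 mm short of the reported tool point. My first grasp therefore closed on air above the tab without touching the clip, and I corrected for the offset after that.
- The first press sat about 1 mm to one side, giving about 4 N of side force, and I corrected it before the snap.

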